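# Refill the wide tilt-out bin with cedar balls

## Robot

A 7-joint arm with a two-finger parallel gripper is mounted at the origin on the work surface. World frame = base frame: x ahead of the robot, y to its left, z up, the work surface at z = 0. Lengths are in m, angles in rad, forces in N, time in s.
With the tool pointing down it reaches from about 0.4 to 0.875 m from the base axis. Payload 19.3 kg.
Tool frame: the origin (TCP) lies at the centre of the arm's flange, where the gripper is bolted on; the fingertips stand 173 mm ahead of it and the grasp point (between the pads) lies 155 mm ahead of it (bot.grip_point_offset is the distance from the TCP to the grasp point, in m); z points along the fingers, x is the direction in which the jaws open and shut, and the axes are right-handed (so a half turn about z gives the same grasp; the last joint's range is limited). The gripper opens to 85 mm and grips with 20 to 120 N. Pads are 22 mm wide; open, the fingers measure 114 mm over their backs; the gripper's body (76 mm by 85 mm) begins 54 mm behind the grasp point. The pads swing forward as they close: fully open they stand 13 mm farther back than shut.
Start: joints at [1.124, 0.521, -0.036, 1.599, 0.021, 1.021, -0.113], TCP at [0.23, -0.581, 0.405] pointing down, gripper open.
Joint ranges: [-2.91, 2.91], [-0.3, 2.13], [-1.5, 1.42], [0.17, 2.43], [-1.26, 4.41], [0.16, 1.93], [-2.52, 2.52]. Speed limits (rad/s): [1.89, 1.89, 2.39, 2.39, 3.01, 3.01, 3.01].

## Interface

Orientations are given as [roll, pitch, yaw] about the fixed x, y, z axes, in that order (R = Rz(yaw) Ry(pitch) Rx(roll)).
In Python, from workcell import bot gives the robot as it stands.
- The arm moves only by the tool step_arm, never from a script. Its argument "plan" is a list that holds one entry, the list of rows, each a list of 4 numbers: the shift along the world's x, y, z in cm, then the turn about the world's z in rad. A call has 1 to 12 rows; each row is the pose to reach, as a shift and turn from the pose measured when the call began; what a row does not reach only later rows make up. A row lasts 1/12 s, in which the tool goes at most 41.7 mm and 7.16 degrees, less where a joint would pass 70% of its speed; a pose out of reach is approached as far as the arm can. A call with a gripper value outside its range is refused whole. "jaw" is the closure, from 0 (fully open) to 1 (shut), set as the call begins (left out, the last holds). The fingers move at their own pace and stop on an object; "force" is the grip in N (left out, the last holds). Time passes only in rows, so rows that repeat a pose let the fingers close. It gives the time, the measured TCP pose, the force and the opening at its end, in the units of the state.
- bot.observe(): the state, without advancing time (a new reading comes with each control period).
- bot.grab_frame(name): name is "side" or "top"; returns a dict with "pixels" (480x640x3 uint8, blue, green, red), "mtx" (3x3 intrinsics, pixels), "R" (3x3) and "t" (3): a world point X has camera coordinates R X + t. Camera axes: x right, y down, z forward; pixel columns grow to the right and rows downward; lengths in m; the calibration is good to about 2 mm. A picture is of the moment at which its call begins. There is no depth.
- bot.job_done(): hands the job in, once; it reports no verdict.
The state is a dict: "clock": time; "qpos": joint angles; "qd": joint speeds; "joint_efforts": joint torques, N m; "position": TCP position; "tool_rot": TCP orientation; "force": force on the tool from outside, world axes, zero at the start; "moment": the same for the moment, N m; "grip_width": finger opening in m.
Only numpy, scipy, OpenCV 4.12 (cv2) and the standard library are available. Lean on these libraries where they do the work, as an engineer would, in place of code of your own. Each camera call takes 0.05 s, during which the arm holds its last target.

## Task

Of the two tilt-out bins, pull the front of the wider one open to its stop, and only then pour the three wooden cedar balls out of the steel scoop into it. Leave the bin open with all three balls in it, and stand the empty scoop back down upright on the table.

Things in the scene. Friction and masses are not known exactly. Their poses are not given: they have to be found in the camera images.
- wide_bin (a joint): Tilt (rad) of the wider of two white tilt-out bins: 0 shut, 0.75 open at its stop, front leaning towards the robot. Needs under 2 N at the pull; let go below about 0.45 it falls shut, beyond that it falls open to its stop and stays. Front 166 mm wide, 170 high, 12 thick. Open, the mouth runs 115 mm from the case's front edge to the front's top edge, then 125 mm above the table.
- wide_bin_case: The fixed white case of the wider bin: 170 mm wide (y; the other, narrower one 110), 140 deep (x), 180 high (z), flat top. Origin: centre of its underside; the front faces its -x. The bin's level hinge runs along y at x = -70, z = +10 mm.
- wide_bin_pull (a point): Middle of the wider bin's pull, an upright aluminium fin near the top of the front: 14 mm thick (y), 36 high (z), standing 41 mm out of the outer face (-x); this point is 22 mm out. Axes turn with the bin; shut: x into the case, z up. The hinge is at +34 mm x, -162.5 mm z from here. The bin's inside spans x 34 to 138, y -68 to 68, z -156 to -54 mm from here.
- scoop: Open steel scoop on the table, body x -49 to +45 mm, 74 wide (y), walls 52 high; open spout at +x, facing roughly the robot at first. Inner floor rises 18 degrees, 6 mm high at the back, 35 at the spout: balls roll out once tipped spout-down past 18 degrees; 45 empties it. Level grey handle x -48 to -152, 14 wide, 18 high, middle 43 mm up. 0.17 kg. Origin: middle of the underside, z up.
- ball1: One of three like wooden balls of 28 mm diameter, about 11 g, lying in the scoop at the start. Origin at its centre; its axes mean nothing.
- ball2: One of three like wooden balls of 28 mm diameter, about 11 g, lying in the scoop at the start. Origin at its centre; its axes mean nothing.
- ball3: One of three like wooden balls of 28 mm diameter, about 11 g, lying in the scoop at the start. Origin at its centre; its axes mean nothing.
Mind the look-alikes: they are no part of the job. Leave any yellow look-alike of the scoop alone. Leave any orange look-alike of the ball2 alone.

How it is judged:
On the way, in this order (a step that is already met when the one before it is completed fails the run):
1. the wider bin is open to its stop, the balls still lying in the scoop (value of joint wide_bin above 0.65 rad and distance between each of ball1, ball2, ball3 and scoop below 0.075 m), for 0.2 s.
2. the scoop is lifted and tipped over the open bin (value of joint wide_bin above 0.65 rad and height (world z) of scoop above 0.1 m and angle between scoop's own z axis and vertical above 0.35 rad and horizontal distance between scoop and wide_bin_pull below 0.3 m), for 0.05 s.
3. all three balls are in the open bin (value of joint wide_bin above 0.65 rad and x of ball1 in the frame of wide_bin_pull between 0.03 and 0.15 m and y of ball1 in the frame of wide_bin_pull between -0.08 and 0.08 m and z of ball1 in the frame of wide_bin_pull between -0.17 and -0.05 m and x of ball2 in the frame of wide_bin_pull between 0.03 and 0.15 m and y of ball2 in the frame of wide_bin_pull between -0.08 and 0.08 m and z of ball2 in the frame of wide_bin_pull between -0.17 and -0.05 m and x of ball3 in the frame of wide_bin_pull between 0.03 and 0.15 m and y of ball3 in the frame of wide_bin_pull between -0.08 and 0.08 m and z of ball3 in the frame of wide_bin_pull between -0.17 and -0.05 m), for 0.2 s.
At the end, for the whole second after the job is handed in: The wider bin is open to its stop (within 0.1 rad), all three balls lie at rest inside it, and the scoop stands at rest, upright within 10 degrees, on the table (underside within 15 mm of it) (all of step 3 and linear speed of each of ball1, ball2, ball3 below 0.05 m/s and angle between scoop's own z axis and vertical below 0.17 rad and height (world z) of scoop between -0.01 and 0.015 m and linear speed of scoop below 0.03 m/s); the robot touches nothing.
It also fails if it takes over 69 s, if anything falls off the work surface, if the arm or the gripper's body presses on something with over 40 N, if the wrist force passes 120 N, or if a joint passes its speed limit or range.

## Working session

There is one attempt and no reset: what is moved stays moved. The work goes in short steps, Python scripts to look and compute and a tool call to move; the robot and the scene stay as the last step left them, time stands still between calls to the robot, and variables do not carry over. Pictures are saved under pics/ and viewed, and the job is handed in when it is done.

Besides the shell and the picture viewer there is one more tool, called as name([rows], argument=value, ...), one row to a line, values as JSON. step_arm: Moves the arm, as the interface text tells. Its arguments: {"type":"object","properties":{"plan":{"type":"array"},"jaw":{"type":"number"},"force":{"type":"number"}},"required":["plan"]}

```bash
mkdir -p pics; ls; python3 - <<'E'
from workcell import bot
import cv2
s=bot.observe()
for k,v in s.items(): print(k,v)
for n in ("side","top"):
    f=bot.grab_frame(n); cv2.imwrite(f"pics/{n}0.png",f["pixels"]); print(n,f["mtx"],f["R"],f["t"])
print(bot.grip_point_offset)
E
```

```text
pics
clock 0.0
qpos [ 1.12380813  0.52202284 -0.03632606  1.59998545  0.0212087   1.02107802
 -0.11279371]
qd [ 0.00087648 -0.00036788 -0.00074344 -0.00033516 -0.00011678  0.00087933
 -0.00046113]
joint_efforts [-1.63172463e-03 -9.27126145e+01  1.97983079e+00 -3.69941461e+01
  1.78298238e-02  8.38020234e-03 -1.91247926e-05]
position [ 0.22988988 -0.5810447   0.40412821]
tool_rot [ 3.14150676e+00  1.10506913e-03 -1.19400888e+00]
force [ 1.1474363   0.15529196 -0.5622519 ]
moment [ 0.00366416 -0.03111211  0.01266853]
grip_width 0.08514978048166515
side [[444.83263115   0.         316.6680771 ]
 [  0.         444.83263115 228.86427777]
 [  0.           0.           1.        ]] [[ 0.98799252 -0.15350818 -0.0174932 ]
 [-0.12468695 -0.72534878 -0.67699506]
 [ 0.09123561  0.67104723 -0.73577964]] [-0.49908605  0.07200222  1.02720905]
top [[544.87608432   0.         316.20759441]
 [  0.         544.87608432 230.88969281]
 [  0.           0.           1.        ]] [[-0.0124167  -0.99991805  0.00311706]
 [-0.99502615  0.0120477  -0.09888286]
 [ 0.0988372  -0.00432935 -0.9950942 ]] [-0.12098425  0.50186499  1.06674209]
0.1547
```

View pics/side0.png

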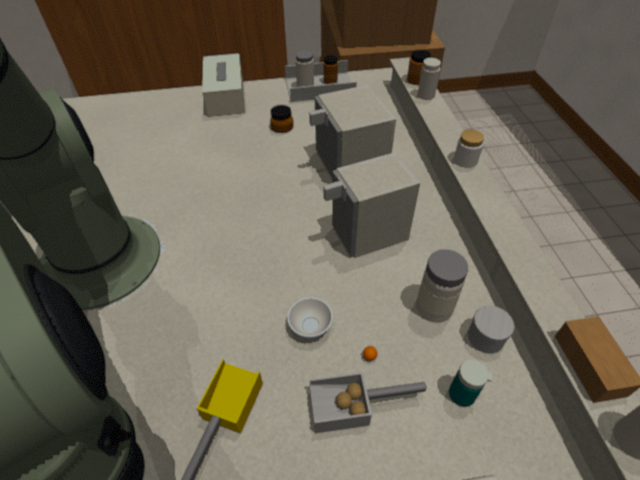

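View pics/top0.png

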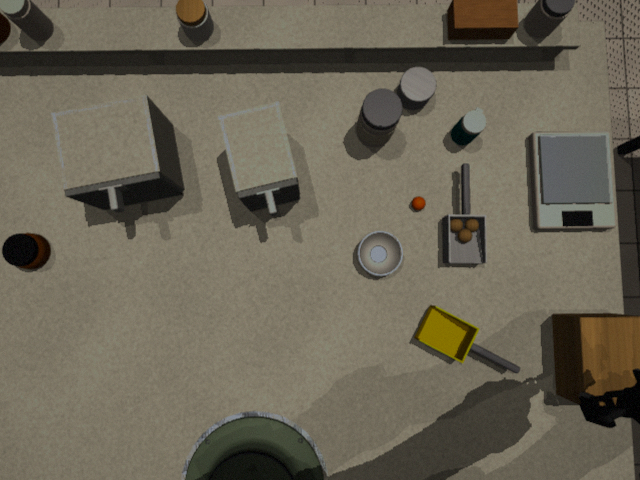

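Side view: two white bins. The farther one (pull near (318,118)) and the nearer one (pull near (334,190)). The top view shows the left one (case about (55–160, 95–200), pull near (114,197)) as the wider. The steel scoop with three brown balls is at about (465,238) in the top view, handle up to (465,165). The yellow scoop (448,333) and orange ball (418,203) are the look-alikes. Next come enlarged crops.

```bash
cat > h.py <<'E'
import numpy as np, cv2
from workcell import bot
import os,pickle
def ray(f,uv):
    d=f["R"].T@np.linalg.inv(f["mtx"])@np.array([uv[0],uv[1],1.0]); c=-f["R"].T@f["t"]
    return c,d/np.linalg.norm(d)
def onz(f,uv,z):
    c,d=ray(f,uv); return c+d*(z-c[2])/d[2]
def tri(f1,p1,f2,p2):
    P=[f["mtx"]@np.c_[f["R"],f["t"]] for f in (f1,f2)]
    X=cv2.triangulatePoints(P[0],P[1],np.array(p1,float),np.array(p2,float))[:,0]; X=X[:3]/X[3]
    e=[]
    for p,q in zip(P,(p1,p2)):
        u=p@np.r_[X,1]; e.append(np.round(np.linalg.norm(u[:2]/u[2]-q),1))
    return X.round(4),e
def proj(f,X):
    u=f["mtx"]@(f["R"]@np.array(X)+f["t"]); return (u[:2]/u[2]).round(1)
def crop(f,x,y,w,h,k,name):
    cv2.imwrite(name,cv2.resize(f["pixels"][y:y+h,x:x+w],None,fx=k,fy=k,interpolation=cv2.INTER_CUBIC))
def grab():
    return bot.grab_frame("side"),bot.grab_frame("top")
E
python3 - <<'E'
from h import *
s,t=grab()
pickle.dump((s,t),open("f0.pkl","wb"))
a=cv2.resize(t["pixels"][80:230,40:310],None,fx=2.8,fy=2.8,interpolation=cv2.INTER_CUBIC)
cv2.imwrite("pics/c1.png",a)
crop(s,290,80,140,180,3.3,"pics/c2.png")
crop(t,400,150,110,130,4.5,"pics/c3.png")
crop(s,290,330,150,110,4.5,"pics/c4.png")
E
```

```text
(no output)
```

View pics/c1.png

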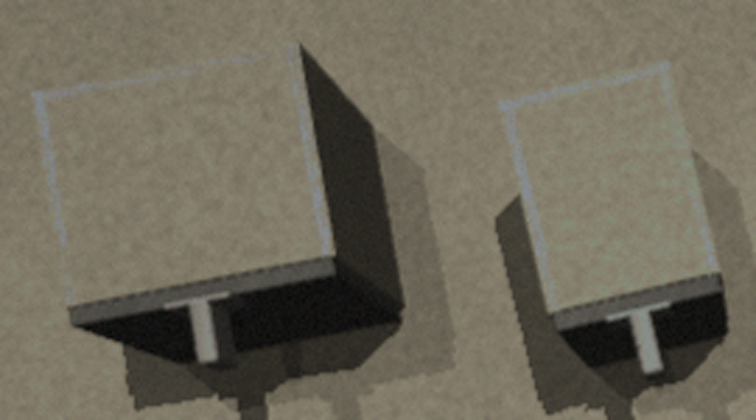

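View pics/c2.png

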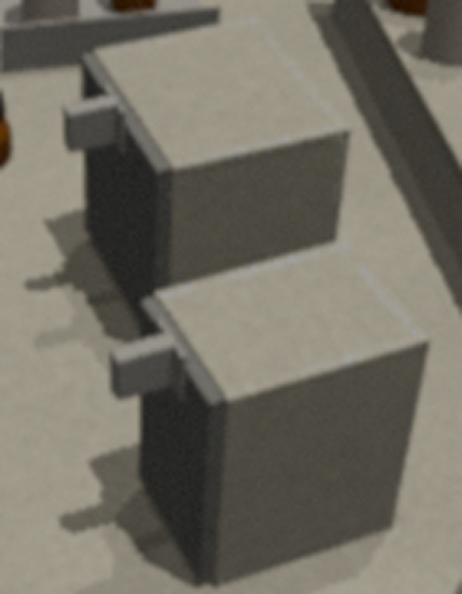

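View pics/c3.png

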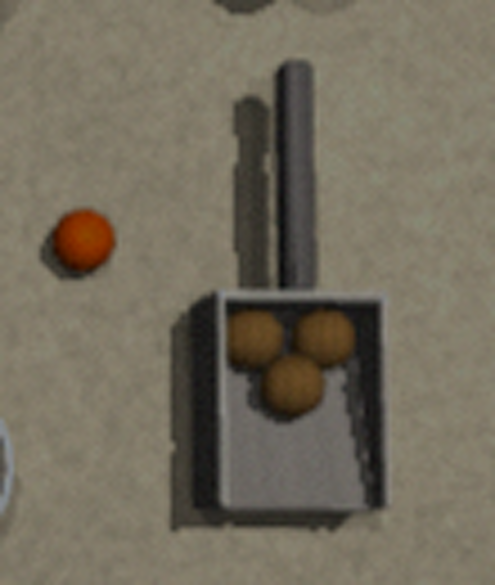

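View pics/c4.png

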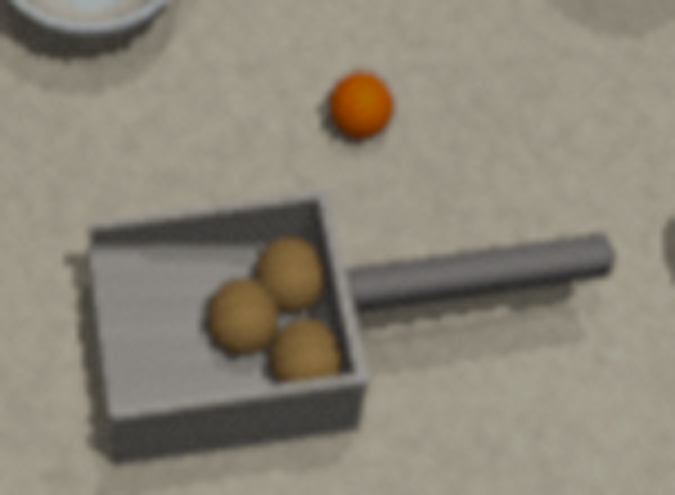

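```bash
python3 - <<'E'
from h import *
s,t=pickle.load(open("f0.pkl","rb"))
T=lambda x,y:(40+x/2.8,80+y/2.8)
S=lambda x,y:(290+x/3.3,80+y/3.3)
C3=lambda x,y:(400+x/4.5,150+y/4.5)
C4=lambda x,y:(290+x/4.5,330+y/4.5)
print("wide case/front top corners on z=.18")
P={}
for n,p in dict(bl=(35,93),br=(298,45),fr=(333,272),fl=(70,322)).items():
    P[n]=onz(t,T(*p),.18); print(n,P[n].round(4))
print("width",np.linalg.norm(P['bl']-P['br']),np.linalg.norm(P['fl']-P['fr']),"depth",np.linalg.norm(P['bl']-P['fl']))
d=P['bl']-P['br'];print("dir y",np.degrees(np.arctan2(-d[0],d[1])), end=' ');d=P['fl']-P['fr'];print(np.degrees(np.arctan2(-d[0],d[1])))
d=P['br']-P['fr'];print("dir x",np.degrees(np.arctan2(d[1],d[0])),end=' ');d=P['bl']-P['fl'];print(np.degrees(np.arctan2(d[1],d[0])))
print("narrow width",np.linalg.norm(onz(t,T(503,105),.18)-onz(t,T(668,65),.18)))
print("corner bl? side front-right top", tri(s,S(170,170),t,T(333,272)), "br",tri(s,S(347,131),t,T(298,45)), "fl",tri(s,S(85,55),t,T(70,322)))
print("fin top outer end",tri(s,S(68,108),t,T(206,360)), "on z .1905",onz(t,T(206,360),.1905), "base",onz(t,T(201,298),.1905))
print("scoop handle end",tri(s,C4(605,245),t,C3(294,66)))
print(" handle end z52",onz(t,C3(294,62),.05),"base",onz(t,C3(298,290),.052))
q={}
for n,a,b in(("bk+y",(320,198),(220,293)),("bk-y",(362,378),(382,297)),("sp+y",(93,235),(221,508)),("sp-y",(112,415),(380,506))):
    q[n]=onz(t,C3(*b),.052);print(n,tri(s,C4(*a),t,C3(*b)),q[n].round(4))
for n,a,b in(("b1",(290,272),(254,338)),("b2",(305,352),(325,338)),("b3",(243,315),(292,385))):print(n,tri(s,C4(*a),t,C3(*b)))
print("cam",-s["R"].T@s["t"],-t["R"].T@t["t"])
E
```

```text
wide case/front top corners on z=.18
bl [0.6978 0.3332 0.18  ]
br [0.7269 0.1693 0.18  ]
fr [0.5819 0.145  0.18  ]
fl [0.5525 0.3065 0.18  ]
width 0.16647635528608729 0.16418784517333912 depth 0.14777967457105515
dir y 10.06995608796538 10.31225118617183
dir x 9.510548769029565 10.401019898642007
narrow width 0.10631889825209895
corner bl? side front-right top (array([0.5851, 0.1448, 0.18  ]), [np.float64(2.1), np.float64(1.9)]) br (array([0.7266, 0.1691, 0.1808]), [np.float64(0.1), np.float64(0.1)]) fl (array([0.5528, 0.306 , 0.1812]), [np.float64(0.3), np.float64(0.3)])
fin top outer end (array([0.5266, 0.2176, 0.1924]), [np.float64(0.4), np.float64(0.3)]) on z .1905 [0.52629691 0.21830292 0.1905    ] base [0.56456492 0.22228277 0.1905    ]
scoop handle end (array([ 0.6264, -0.424 ,  0.0515]), [np.float64(0.4), np.float64(0.2)])
 handle end z52 [ 0.62806428 -0.42449077  0.05      ] base [ 0.52652176 -0.42167238  0.052     ]
bk+y (array([ 0.5252, -0.3879,  0.0507]), [np.float64(0.5), np.float64(0.3)]) [ 0.5256 -0.3876  0.052 ]
bk-y (array([ 0.5234, -0.4581,  0.0524]), [np.float64(0.4), np.float64(0.2)]) [ 0.523  -0.4582  0.052 ]
sp+y (array([ 0.4335, -0.3862,  0.0457]), [np.float64(1.1), np.float64(0.6)]) [ 0.432  -0.3846  0.052 ]
sp-y (array([ 0.4323, -0.4548,  0.0476]), [np.float64(0.1), np.float64(0.0)]) [ 0.432  -0.4534  0.052 ]
b1 (array([ 0.5084, -0.4071,  0.0317]), [np.float64(0.5), np.float64(0.3)])
b2 (array([ 0.5078, -0.4384,  0.0324]), [np.float64(0.3), np.float64(0.2)])
b3 (array([ 0.4869, -0.422 ,  0.0355]), [np.float64(0.4), np.float64(0.2)])
cam [ 0.40835298 -0.71369286  0.79581404] [ 0.39243276 -0.12240236  1.11151182]
```

Checks: the wide bin measures 166 mm against 106 mm for the other, so the left one in the top view is the wide bin. The triangulated top is at 0.180 and the fin top at 0.192 (expected 0.19). The bin yaw is about 10°, and the pull is at (0.545, 0.221, 0.172). The scoop wall tops are at about 0.051, the handle top at 0.0515, and the brown balls sit in the steel scoop. All of this agrees with the text, so I move to the pull.

step_arm([
  [[4, 4, 0, -0.05], [8, 8, 0, -0.1], [12, 12, 0, -0.15], [15, 16, 0, -0.2], [17, 20, 0, -0.2], [19, 24, 0, -0.2], [21, 28, 0, -0.2], [22, 32, 0, -0.2], [23, 36, 0, -0.2], [24, 40, 0, -0.2], [25, 44, 0, -0.2], [26, 48, 0, -0.2]],
], jaw=0.3, force=30)

```text
clock: 1.2
position: [0.4751, -0.1546, 0.4044]
tool_rot: [-3.141, 0.001, -1.394]
force: [1.3, -0.9, -0.1]
grip_width: 0.0598
```

step_arm([
  [[1, 4, 0, 0], [2, 8, 0, 0], [3, 12, 0, 0], [4, 16, 0, 0], [5, 20, 0, 0], [6, 24, 0, 0], [6, 28, 0, 0], [6.1, 32, 0, 0], [6.1, 36, 0, 0], [6.1, 37.4, 0, 0], [6.1, 37.4, 0, 0], [6.1, 37.4, 0, 0]],
])

```text
clock: 2.2
position: [0.5359, 0.22, 0.4041]
tool_rot: [3.141, 0.0, -1.392]
force: [0.4, -0.3, 0.3]
grip_width: 0.0595
```

step_arm([
  [[0, 0, -3, 0], [0, 0, -6, 0], [0, 0, -7.7, 0], [0, 0, -7.7, 0]],
])

```text
clock: 2.53
position: [0.5353, 0.2181, 0.3239]
tool_rot: [3.136, -0.002, -1.394]
force: [-0.6, -0.0, -0.3]
grip_width: 0.0599
```

```bash
python3 - <<'E'
from h import *
s,t=grab()
crop(t,40,80,200,150,3.5,"pics/d1.png")
crop(s,250,40,200,160,3.5,"pics/d2.png")
o=bot.observe();print(o["position"],o["qpos"].round(2) if hasattr(o["qpos"],'round') else o["qpos"])
E
```

```text
[0.53621031 0.21897538 0.32746308] [-0.33  0.55 -0.22  1.79  0.16  0.82 -2.02]
```

View pics/d1.png

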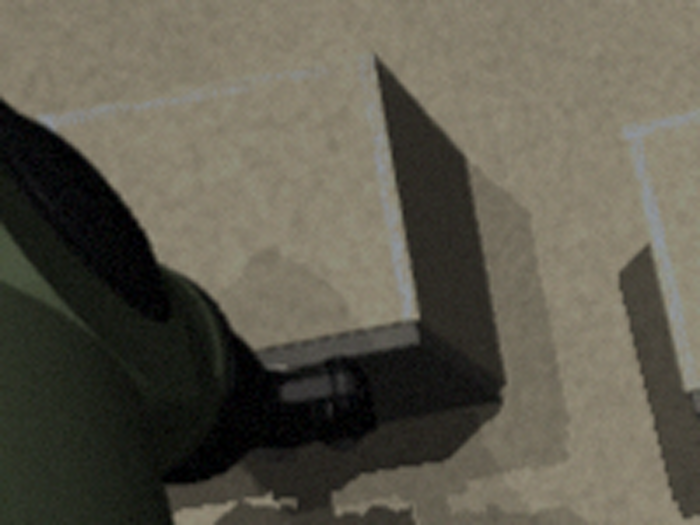

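View pics/d2.png

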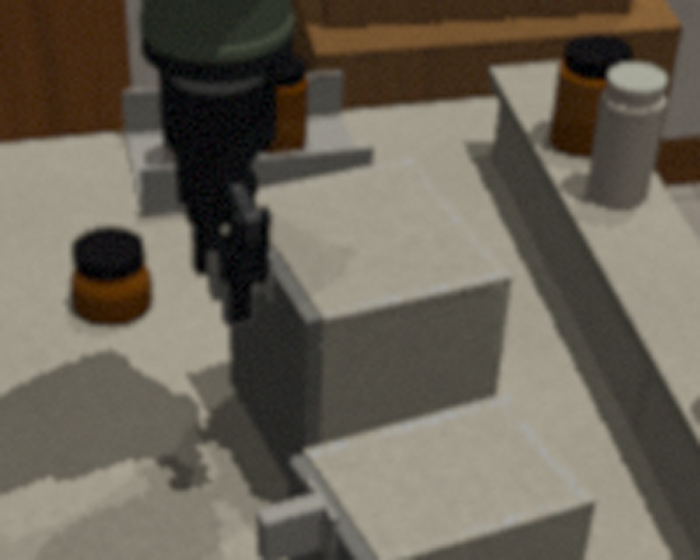

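The fingers straddle the wide bin's fin: d2 shows it between them at about (240,260). Closing, then pulling along the arc.

step_arm([
  [[0, 0, 0, 0], [0, 0, 0, 0], [0, 0, 0, 0], [0, 0, 0, 0], [0, 0, 0, 0]],
], jaw=1, force=30)

```text
clock: 3.05
position: [0.5362, 0.22, 0.3286]
tool_rot: [-3.141, 0.001, -1.392]
force: [-2.9, 4.8, 6.8]
grip_width: 0.0134
```

step_arm([
  [[-1.2, -0.2, -0.4, 0], [-2.3, -0.4, -0.8, 0], [-3.4, -0.6, -1.4, 0], [-4.5, -0.8, -2.0, 0], [-5.5, -1.0, -2.7, 0], [-6.5, -1.15, -3.5, 0], [-7.4, -1.3, -4.4, 0], [-8.3, -1.45, -5.3, 0], [-8.9, -1.6, -6.1, 0], [-9.5, -1.7, -6.9, 0], [-9.5, -1.7, -6.9, 0], [-9.5, -1.7, -6.9, 0]],
])

```text
clock: 4.05
position: [0.4408, 0.2024, 0.2596]
tool_rot: [3.141, 0.0, -1.392]
force: [-1.5, -6.3, -0.0]
grip_width: 0.0133
```

```bash
python3 - <<'E'
from h import *
s,t=grab()
crop(t,40,80,200,180,3.3,"pics/e1.png")
crop(s,250,40,200,180,3.3,"pics/e2.png")
o=bot.observe();print(o["position"],o["force"])
E
```

```text
[0.44092284 0.20237282 0.25971034] [-2.28430841 -5.54906258 -0.07848992]
```

View pics/e2.png

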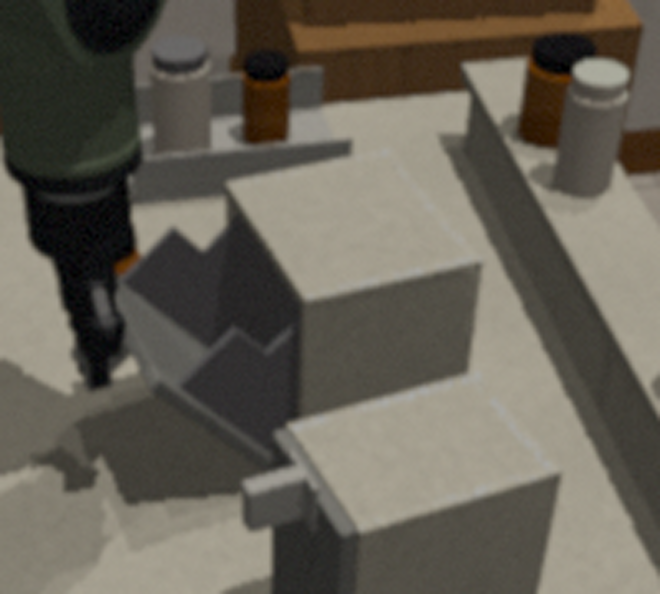

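The bin front leans open (e2: front edge from (120,290) to (160,385)), with its fin still held. Release and back away.

step_arm([
  [[0, 0, 0, 0], [0, 0, 0, 0], [0, 0, 0, 0], [-0.5, -0.1, 0, 0], [-2, -0.35, 0, 0], [-4, -0.7, 2, 0], [-4, -0.7, 6, 0], [-4, -0.7, 10, 0], [-2, -4, 12, 0], [0, -8, 12, 0], [2, -12, 12, 0], [4, -16, 12, 0]],
], jaw=0.3)

```text
clock: 5.15
position: [0.4763, 0.0504, 0.3805]
tool_rot: [-3.14, -0.0, -1.392]
force: [0.6, 0.1, -0.0]
grip_width: 0.0598
```

```bash
python3 - <<'E'
from h import *
s,t=grab()
pickle.dump((s,t),open("f1.pkl","wb"))
crop(t,40,80,200,180,3.3,"pics/f1.png")
crop(s,250,40,200,180,3.3,"pics/f2.png")
o=bot.observe();print(o["position"],o["force"],o["clock"])
E
```

```text
[0.47760675 0.04648166 0.37981096] [-1.51633722  0.62349059  0.13329693] 5.25
```

View pics/f2.png

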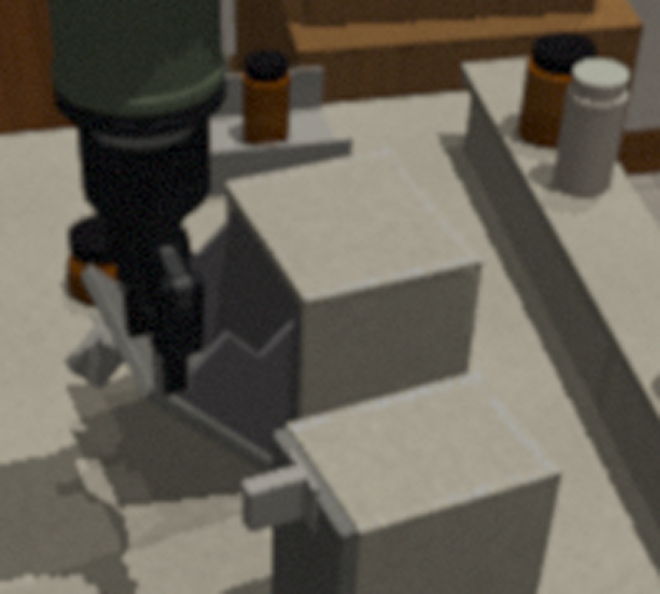

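View pics/f1.png

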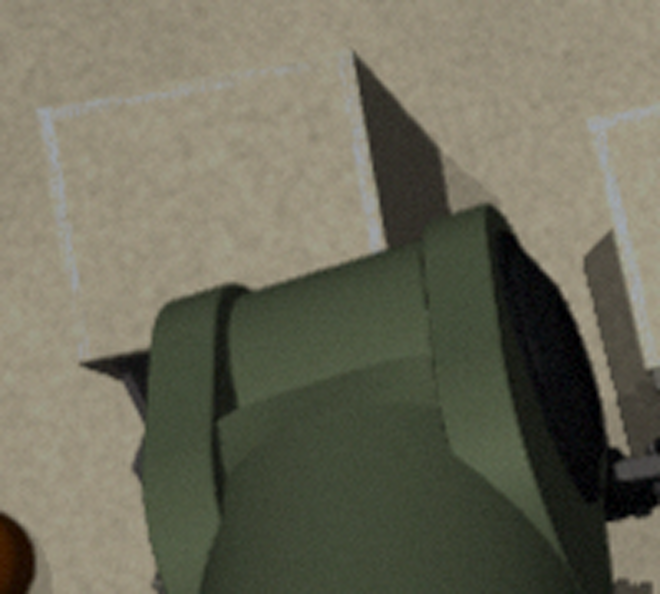

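```bash
python3 - <<'E'
from h import *
s,t=pickle.load(open("f0.pkl","rb"))
crop(t,430,90,80,90,6,"pics/g1.png"); crop(s,430,340,80,80,6,"pics/g2.png")
E
```

```text
(no output)
```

View pics/g1.png

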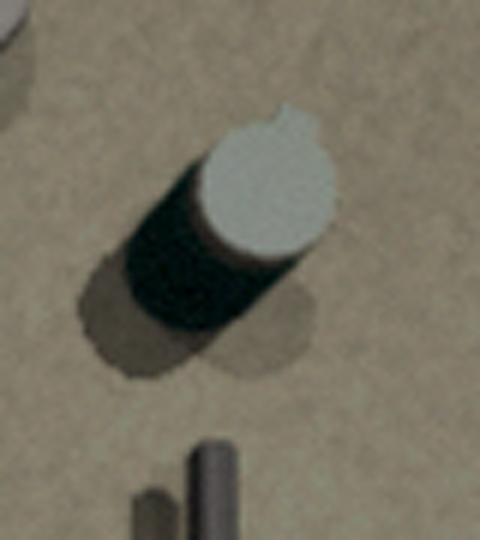

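View pics/g2.png

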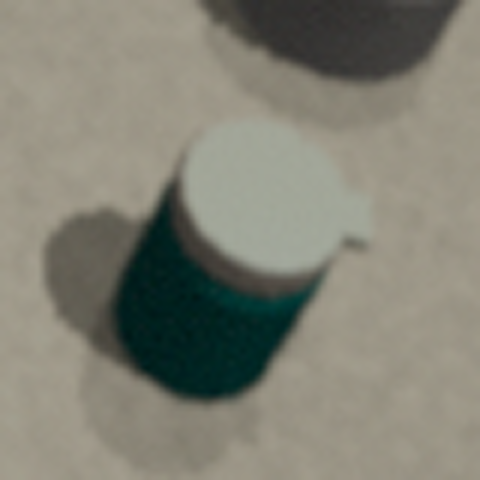

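```bash
python3 - <<'E'
from h import *
s,t=pickle.load(open("f0.pkl","rb"))
print(tri(s,(430+262/6,340+197/6),t,(430+268/6,90+190/6)))
print(onz(t,(430+195/6,90+332/6),0.0))
E
```

```text
(array([ 0.7009, -0.4338,  0.0918]), [np.float64(0.1), np.float64(0.0)])
[ 0.67832812 -0.43435471  0.        ]
```

step_arm([
  [[1, -4, 0, -0.05], [2, -8, 0, -0.1], [3, -12, 0, -0.15], [4, -16, 0, -0.21], [5, -20, 0, -0.21], [6, -24, 0, -0.21], [7, -28, 0, -0.21], [8.5, -32, 0, -0.21], [10, -36, 0, -0.21], [11.5, -40, 0, -0.21], [13, -44, 0, -0.21], [13.6, -47, 0, -0.21]],
])

```text
clock: 6.25
position: [0.6143, -0.4251, 0.3796]
tool_rot: [-3.141, -0.002, -1.61]
force: [1.2, 0.3, 0.6]
grip_width: 0.0598
```

```bash
python3 - <<'E'
from h import *
s,t=grab()
pickle.dump((s,t),open("f2.pkl","wb"))
crop(t,40,80,200,180,3.3,"pics/h1.png")
crop(s,200,40,240,180,3.3,"pics/h2.png")
cv2.imwrite("pics/h3.png",s["pixels"])
o=bot.observe();print(o["position"],o["tool_rot"],o["clock"])
E
```

```text
[ 0.61249936 -0.42899652  0.37829681] [ 3.14055728 -0.00396606 -1.61555552] 6.35
```

View pics/h1.png

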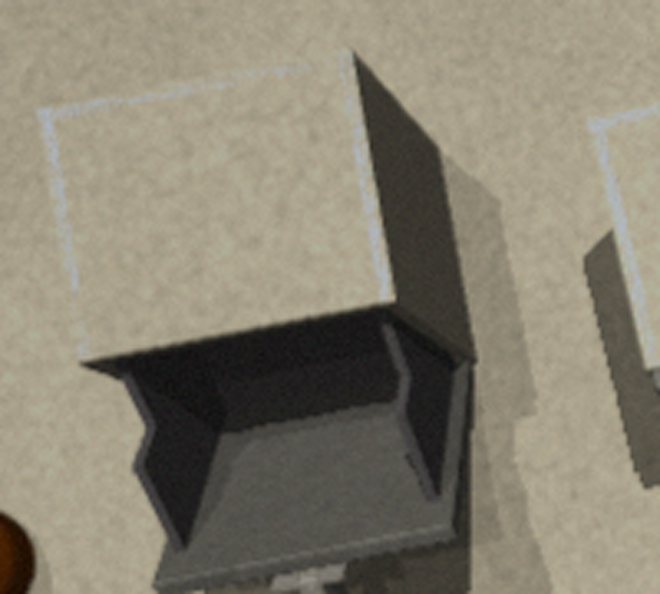

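View pics/h3.png

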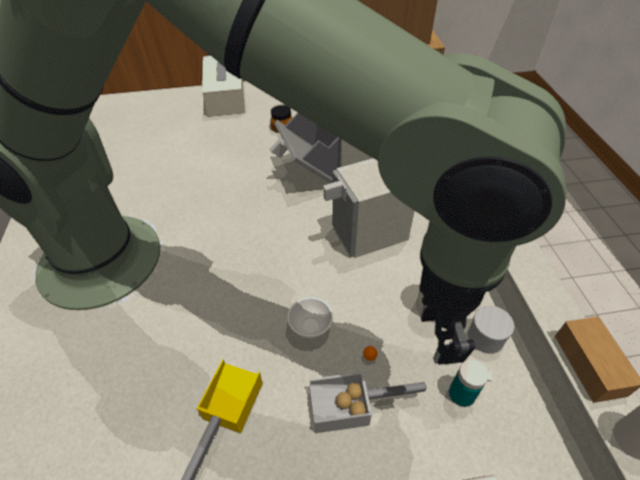

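step_arm([
  [[0.15, 0.45, -4, 0], [0.15, 0.45, -8, 0], [0.15, 0.45, -12, 0], [0.15, 0.45, -14, 0], [0.15, 0.45, -14, 0], [0.15, 0.45, -14, 0]],
])

```text
clock: 6.85
position: [0.614, -0.424, 0.238]
tool_rot: [3.139, -0.003, -1.615]
force: [0.3, -0.6, 1.5]
grip_width: 0.0596
```

```bash
python3 - <<'E'
from h import *
s,t=pickle.load(open("f2.pkl","rb"))
T=lambda x,y:(40+x/3.3,80+y/3.3)
print(onz(t,T(155,588),.126),onz(t,T(455,542),.126))
o=bot.observe();print(o["position"],o["tool_rot"],o["clock"])
s,t=grab()
crop(t,400,110,160,150,4,"pics/i1.png"); crop(s,290,300,200,150,4,"pics/i2.png")
E
```

```text
[0.44579625 0.28795453 0.126     ] [0.46904331 0.12421246 0.126     ]
[ 0.6139846  -0.42403045  0.23802998] [ 3.13934261e+00 -3.11954650e-03 -1.61535653e+00] 6.85
```

View pics/i2.png

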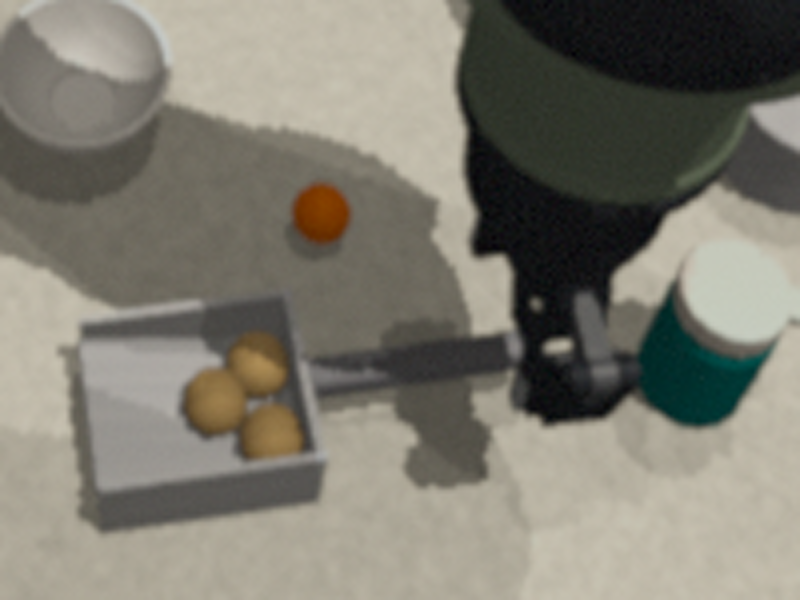

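View pics/i1.png

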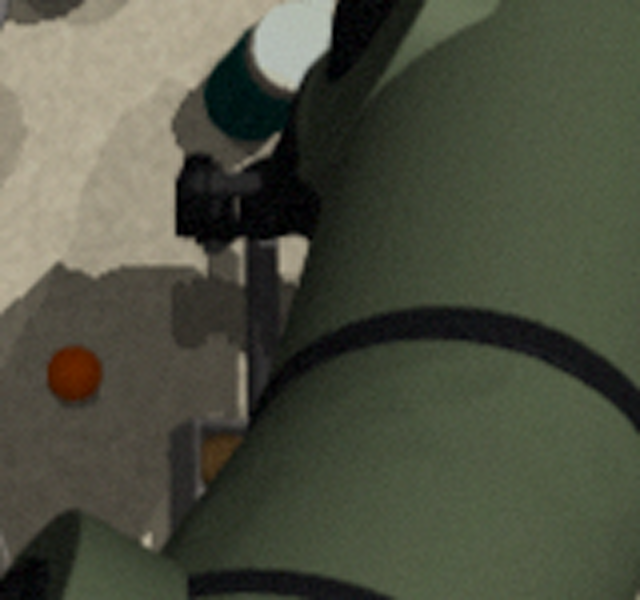

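The open front edge measures (0.457, 0.206) against (0.456, 0.206) expected at the stop, so the bin is open. The handle lies between the fingers. Descend and grip gently, then do a small tilt test with a 2 cm lift (at most about 7°, so the balls stay put).

step_arm([
  [[0, 0, -2, 0], [0, 0, -4, 0], [0, 0, -4, 0], [0, 0, -4, 0]],
])

```text
clock: 7.28
position: [0.6148, -0.4248, 0.202]
tool_rot: [-3.14, -0.006, -1.616]
force: [0.5, -0.0, 0.9]
grip_width: 0.0601
```

step_arm([
  [[0, 0, 0, 0], [0, 0, 0, 0], [0, 0, 0, 0], [0, 0, 0, 0], [0, 0, 0, 0]],
], jaw=1, force=20)

```text
clock: 7.7
position: [0.615, -0.4249, 0.2027]
tool_rot: [-3.139, -0.006, -1.616]
force: [1.8, -1.6, 2.8]
grip_width: 0.0134
```

step_arm([
  [[0, 0, 0.5, 0], [0, 0, 1, 0], [0, 0, 1.5, 0], [0, 0, 2, 0], [0, 0, 2, 0], [0, 0, 2, 0]],
])

```text
clock: 8.2
position: [0.6151, -0.4249, 0.2232]
tool_rot: [-3.138, -0.006, -1.616]
force: [-0.1, 0.0, -2.4]
grip_width: 0.0138
```

```bash
python3 - <<'E'
from h import *
s,t=grab()
crop(s,290,300,200,150,4,"pics/j2.png")
o=bot.observe();print(o["position"],o["force"],o["moment"],o["clock"])
E
```

```text
[ 0.61498715 -0.42484232  0.2225563 ] [-0.29862899 -0.82354519 -2.2885319 ] [ 0.00550312 -0.19352804 -0.02736444] 8.3
```

View pics/j2.png

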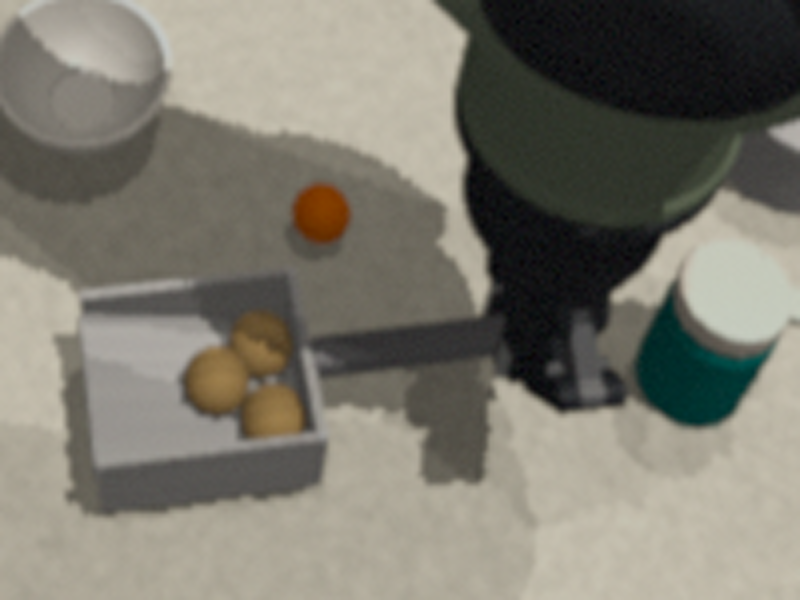

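At 20 N the grip holds it level: the full weight of 2.3 N and 0.19 Nm is carried, so gravity alone doesn't turn it. While still only 2 cm up, I'll test whether easing the jaw lets the handle pivot.

step_arm([
  [[0, 0, 0, 0], [0, 0, 0, 0], [0, 0, 0, 0]],
], jaw=0.86)

```text
clock: 8.55
position: [0.6149, -0.4248, 0.2223]
tool_rot: [-3.139, -0.006, -1.616]
force: [0.2, 0.5, -2.2]
grip_width: 0.0136
```

step_arm([
  [[0, 0, 0, 0], [0, 0, 0, 0], [0, 0, 0, 0]],
], jaw=0.845)

```text
clock: 8.8
position: [0.6149, -0.4248, 0.2222]
tool_rot: [-3.139, -0.006, -1.616]
force: [-0.2, -0.1, -2.5]
grip_width: 0.0133
```

```bash
python3 - <<'E'
from h import *
o=bot.observe();print(o["position"],o["force"],o["moment"],o["clock"],o["grip_width"])
s,t=grab()
crop(s,290,300,200,150,4,"pics/k2.png")
E
```

```text
[ 0.61490997 -0.42482377  0.22221612] [-0.18721589 -0.09297207 -2.46387613] [-0.01744432 -0.19236871  0.01756794] 8.8 0.013262444053123752
```

View pics/k2.png

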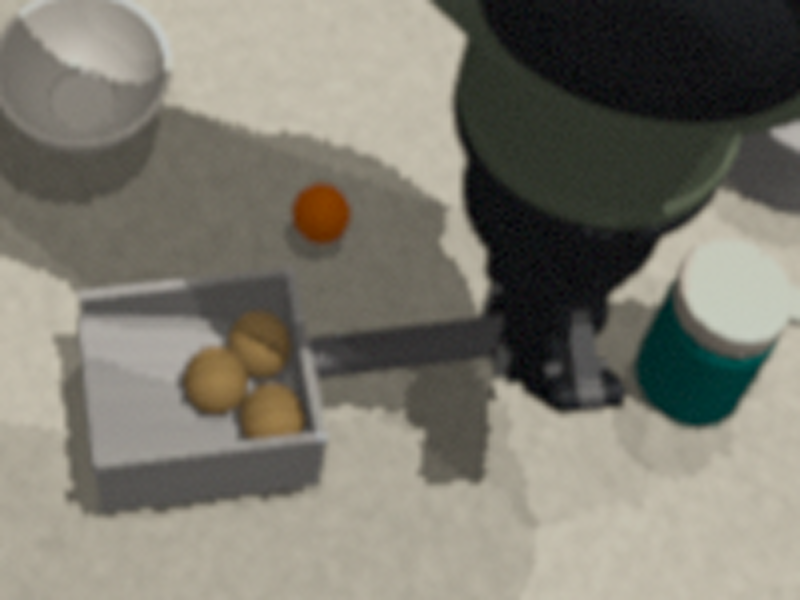

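step_arm([
  [[0, 0, 0, 0], [0, 0, 0, 0]],
], jaw=0.838)

```text
clock: 9.07
position: [0.6149, -0.4249, 0.2223]
tool_rot: [-3.139, -0.006, -1.616]
force: [-1.0, -0.5, -0.4]
grip_width: 0.0138
```

step_arm([
  [[0, 0, 0, 0], [0, 0, 0, 0]],
], jaw=0.832)

```text
clock: 9.23
position: [0.615, -0.4248, 0.2225]
tool_rot: [-3.139, -0.006, -1.616]
force: [-0.6, -0.1, 1.2]
grip_width: 0.0144
```

step_arm([
  [[0, 0, 0, 0], [0, 0, 0, 0]],
], jaw=0.826)

```text
clock: 9.4
position: [0.615, -0.4249, 0.2226]
tool_rot: [-3.139, -0.006, -1.616]
force: [0.1, -0.3, -0.4]
grip_width: 0.0147
```

```bash
python3 - <<'E'
from h import *
o=bot.observe();print(o["position"],o["force"],o["moment"],o["clock"],o["grip_width"])
E
```

```text
[ 0.61496964 -0.42489402  0.22255148] [ 0.08241134 -0.34123153 -0.3658911 ] [0.00832958 0.07124463 0.01797072] 9.4 0.014714343604931806
```

```bash
python3 - <<'E'
from h import *
s,t=grab()
crop(s,290,300,200,150,4,"pics/l2.png")
E
```

```text
(no output)
```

View pics/l2.png

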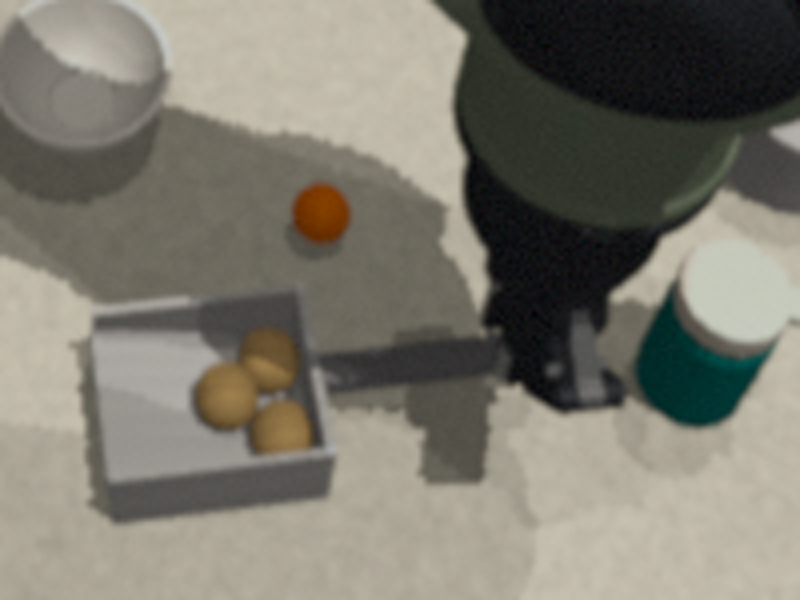

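Easing to about 0.838 makes it slip: the load went to the table and the balls stayed in. I'll regrip, lift 3 cm and probe in finer steps.

step_arm([
  [[0.5, 0, -1, 0], [0.5, 0, -2, 0], [0.5, 0, -2, 0], [0.5, 0, -2, 0]],
], jaw=0.75)

```text
clock: 9.83
position: [0.6197, -0.4246, 0.201]
tool_rot: [-3.141, -0.005, -1.615]
force: [0.8, -0.5, -0.2]
grip_width: 0.0211
```

step_arm([
  [[0, 0, 0, 0], [0, 0, 0, 0], [0, 0, 0, 0], [0, 0, 1, 0], [0, 0, 2, 0], [0, 0, 3, 0], [0, 0, 3, 0], [0, 0, 3, 0]],
], jaw=1)

```text
clock: 10.5
position: [0.6199, -0.4247, 0.2323]
tool_rot: [-3.139, -0.006, -1.615]
force: [0.1, 0.4, -2.3]
grip_width: 0.0138
```

step_arm([
  [[0, 0, 0, 0], [0, 0, 0, 0], [0, 0, 0, 0]],
], jaw=0.844)

```text
clock: 10.75
position: [0.6198, -0.4247, 0.232]
tool_rot: [-3.14, -0.006, -1.615]
force: [0.1, -0.1, -0.8]
grip_width: 0.0135
```

step_arm([
  [[0, 0, 0, 0], [0, 0, 0, 0]],
], jaw=0.842)

```text
clock: 10.92
position: [0.6198, -0.4246, 0.2316]
tool_rot: [-3.14, -0.005, -1.615]
force: [-0.8, -0.3, -2.3]
grip_width: 0.0135
```

step_arm([
  [[0, 0, 0, 0], [0, 0, 0, 0]],
], jaw=0.84)

```text
clock: 11.08
position: [0.6197, -0.4246, 0.2313]
tool_rot: [-3.14, -0.005, -1.615]
force: [-0.1, -0.7, -2.2]
grip_width: 0.0137
```

```bash
python3 - <<'E'
from h import *
o=bot.observe();print(o["position"],o["force"],o["moment"],o["clock"],o["grip_width"])
s,t=grab()
crop(s,290,300,200,150,4,"pics/m2.png")
E
```

```text
[ 0.619732   -0.42456425  0.23134618] [-0.10682472 -0.67046282 -2.20336239] [-0.03028812 -0.17157322  0.01258846] 11.0833 0.013652440352024843
```

View pics/m2.png

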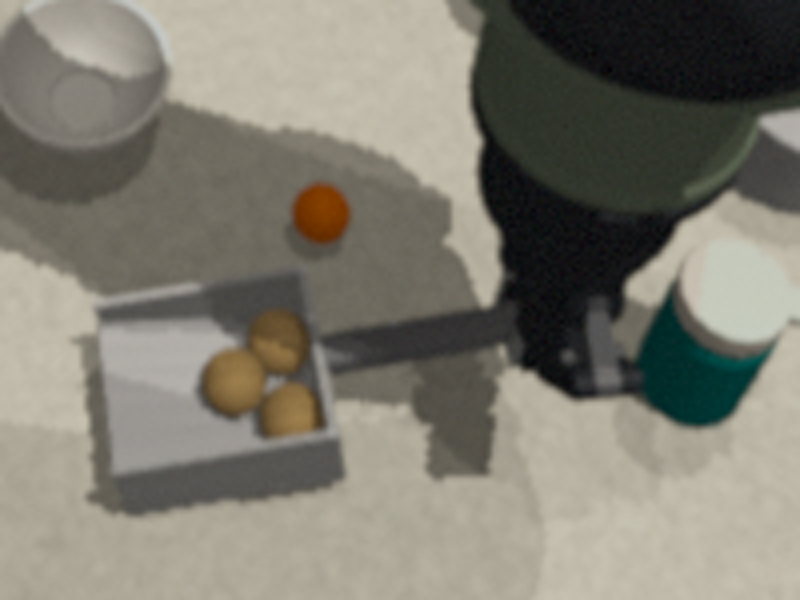

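The handle pivots slowly at jaw 0.84 without dropping, so I can control the tilt through the jaw. Grip firmly, lift and carry. The plan is handle over the case top, spout towards the robot, lip over the back half of the mouth.

step_arm([
  [[0, 0, 0, 0], [0, 0, 0, 0], [0, 0, 0.7, 0], [0, 0, 2, 0], [0, 0, 4, 0], [0, 0, 7, 0], [0, 0, 10.5, 0], [0, 0, 14, 0], [0, 0, 17.5, 0], [0, 0, 20.5, 0], [0, 0, 22, 0], [0, 0, 22.4, 0]],
], jaw=1, force=70)

```text
clock: 12.18
position: [0.6197, -0.4247, 0.4607]
tool_rot: [-3.135, -0.008, -1.616]
force: [0.7, -0.2, -1.6]
grip_width: 0.0128
```

```bash
python3 - <<'E'
from h import *
o=bot.observe();print(o["position"],o["force"],o["moment"],o["clock"],o["grip_width"])
s,t=grab()
cv2.imwrite("pics/n2.png",s["pixels"])
E
```

```text
[ 0.61965921 -0.42465872  0.46071791] [ 0.71872902 -0.22814777 -1.62660973] [-0.0603363  -0.11398495  0.01019959] 12.1833 0.012844355105052472
```

View pics/n2.png

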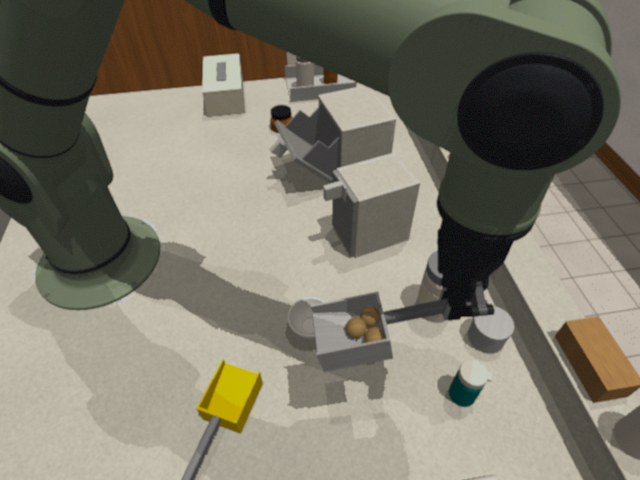

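step_arm([
  [[0, 0.5, 0, 0], [0.2, 1.8, 0, 0.01], [0.5, 4, 0, 0.03], [1, 7, 0, 0.05], [1.4, 10, 0, 0.07], [1.8, 13, 0, 0.09], [2.2, 16, 0, 0.11], [2.6, 19, 0, 0.13], [3, 22, 0, 0.15], [3.4, 25, 0, 0.17], [3.8, 28, 0, 0.19], [4.2, 31, 0, 0.21]],
])

```text
clock: 13.28
position: [0.6612, -0.1117, 0.4556]
tool_rot: [-3.14, -0.005, -1.403]
force: [-0.1, -0.7, -3.0]
grip_width: 0.0123
```

step_arm([
  [[0.5, 3, 0, 0], [0.9, 6, 0, 0], [1.3, 9, 0, 0], [1.7, 12, 0, 0], [2.1, 15, 0, 0], [2.5, 18, 0, 0], [2.9, 21, 0, 0], [3.3, 24, 0, 0], [3.7, 27, 0, 0], [4.1, 29.5, 0, 0], [4.4, 31.5, 0, 0], [4.5, 32.5, 0, 0]],
])

```text
clock: 14.28
position: [0.7051, 0.2176, 0.454]
tool_rot: [3.141, -0.004, -1.399]
force: [-0.0, 0.6, -1.6]
grip_width: 0.0127
```

```bash
python3 - <<'E'
from h import *
s,t=grab()
o=bot.observe();print(o["position"],o["tool_rot"],o["force"],o["moment"],o["clock"],o["grip_width"])
cv2.imwrite("pics/o2.png",s["pixels"]);cv2.imwrite("pics/o1.png",t["pixels"])
E
```

```text
[0.70528252 0.21599957 0.45428877] [ 3.14107126 -0.00467934 -1.39930754] [ 0.35065165 -0.06861191 -1.01134836] [ 0.02988694 -0.14894506  0.00827207] 14.3833 0.012475678382065617
```

View pics/o2.png

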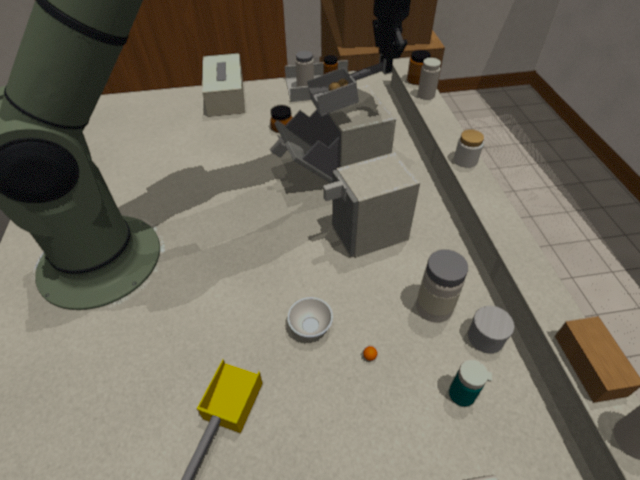

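View pics/o1.png

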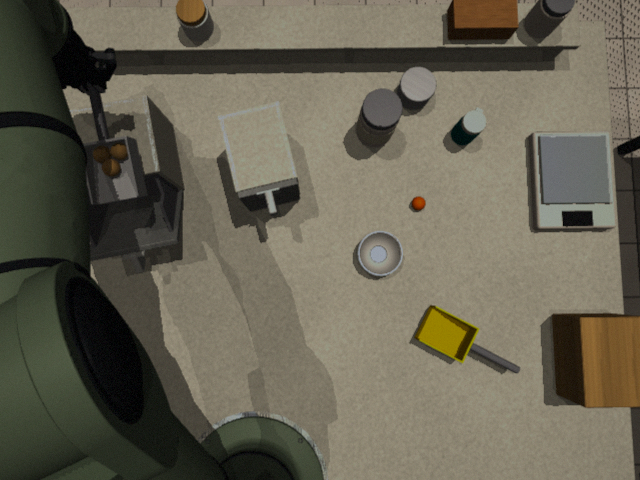

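step_arm([
  [[0, 0.5, 0, 0.002], [0.1, 1.5, 0, 0.002], [0.2, 2.5, 0, 0.002], [0.2, 3.2, 0, 0.002], [0.2, 3.4, 0, 0.002], [0.2, 3.4, 0, 0.002]],
])

```text
clock: 14.88
position: [0.7071, 0.2508, 0.4542]
tool_rot: [3.141, -0.004, -1.396]
force: [0.9, 0.1, -1.8]
grip_width: 0.0126
```

```bash
python3 - <<'E'
from h import *
s,t=grab()
pickle.dump((s,t),open("f3.pkl","wb"))
o=bot.observe();print(o["position"],o["tool_rot"],o["force"],o["moment"],o["clock"],o["grip_width"])
crop(s,270,40,150,150,4,"pics/p2.png");crop(t,40,40,160,150,4,"pics/p1.png")
E
```

```text
[0.70736941 0.24963001 0.45428011] [ 3.14109076 -0.00503894 -1.39762421] [ 0.46324775 -0.49486929 -2.07144391] [ 0.1022481  -0.16623138  0.00458871] 14.9833 0.012568242964090997
```

View pics/p2.png

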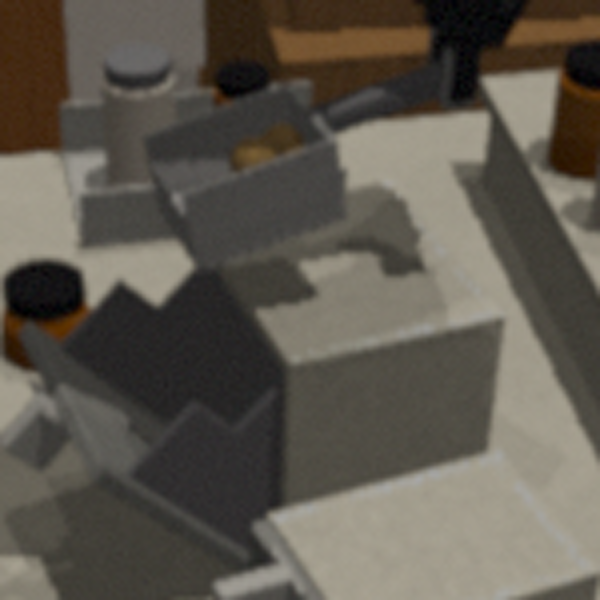

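View pics/p1.png

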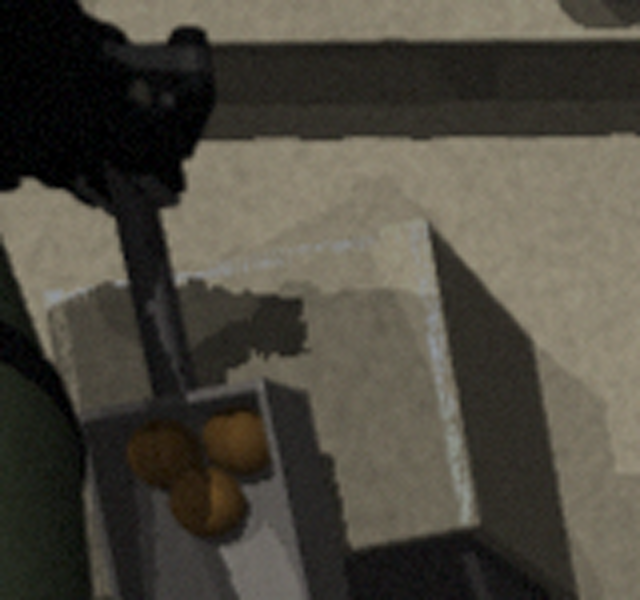

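```bash
python3 - <<'E'
from h import *
s,t=pickle.load(open("f3.pkl","rb"))
b,e=tri(s,(270+335/4,40+145/4),t,(40+265/4,40+382/4)); print(b,e)
ex=np.array([.985,.174]);ey=np.array([-.174,.985]);h=np.array([.579,.228])
print("u,v",(b[:2]-h)@ex,(b[:2]-h)@ey)
crop(t,40,110,120,120,5,"pics/p3.png")
E
```

```text
[0.6255 0.1957 0.2896] [np.float64(0.1), np.float64(0.1)]
u,v 0.04018229999999998 -0.0399065
```

View pics/p3.png

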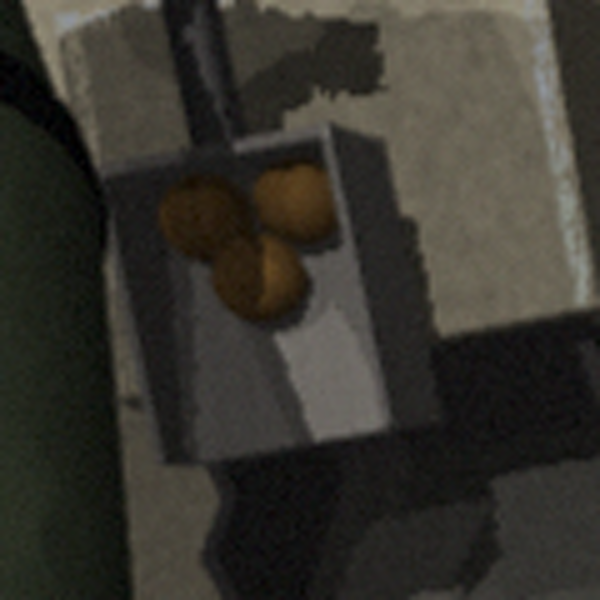

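step_arm([
  [[0, 0, 0, 0], [0, 0, 0, 0], [0, 0, 0, 0]],
], jaw=0.845, force=20)

```text
clock: 15.23
position: [0.7075, 0.2492, 0.4544]
tool_rot: [3.141, -0.005, -1.398]
force: [0.6, -0.0, -1.6]
grip_width: 0.0135
```

step_arm([
  [[0, 0, 0, 0], [0, 0, 0, 0]],
], jaw=0.841)

```text
clock: 15.4
position: [0.7075, 0.249, 0.4545]
tool_rot: [3.141, -0.005, -1.399]
force: [-0.6, -0.5, -2.7]
grip_width: 0.0136
```

```bash
cat > look.py <<'E'
from h import *
import sys
n=sys.argv[1]
s,t=grab(); pickle.dump((s,t),open(f"g{n}.pkl","wb"))
o=bot.observe();print(o["position"],np.round(o["force"],1),np.round(o["moment"],2),o["clock"],o["grip_width"])
a=cv2.resize(s["pixels"][40:190,270:420],None,fx=2.6,fy=2.6,interpolation=cv2.INTER_CUBIC)
b=cv2.resize(t["pixels"][90:240,40:190],None,fx=2.6,fy=2.6,interpolation=cv2.INTER_CUBIC)
cv2.imwrite(f"pics/q{n}.png",np.hstack([a,b]))
E
python3 look.py 1
```

```text
[0.70747274 0.2490971  0.45441398] [-0.3  0.2 -0.7] [ 0.01 -0.17 -0.02] 15.5 0.013762876624473182
```

View pics/q1.png

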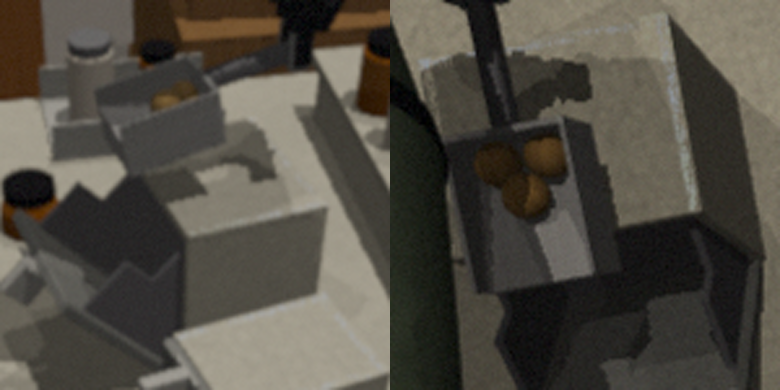

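step_arm([
  [[0, 0, 0, 0], [0, 0, 0, 0], [0, 0, 0, 0], [0, 0, 0, 0]],
], jaw=0.84)

```text
clock: 15.83
position: [0.7075, 0.2491, 0.4544]
tool_rot: [3.141, -0.005, -1.398]
force: [-1.1, -0.6, -2.1]
grip_width: 0.0137
```

```bash
python3 look.py 2
```

```text
[0.7074475  0.2491295  0.45438852] [-0.1 -0.6 -2. ] [0.09 0.02 0.01] 15.9333 0.013792652684010483
```

View pics/q2.png

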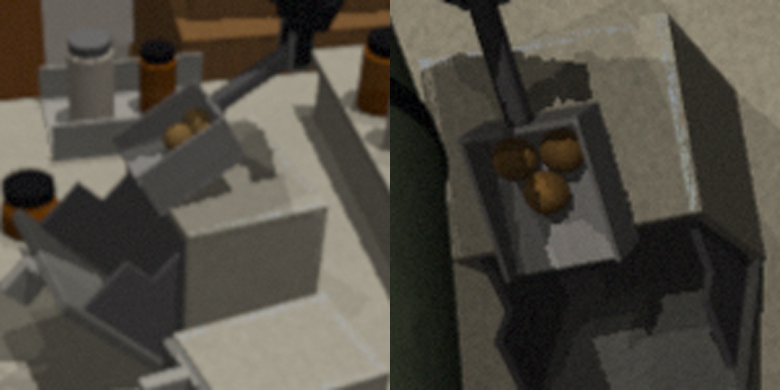

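step_arm([
  [[0, 0, 0, 0], [0, 0, 0, 0]],
])

```text
clock: 16.1
position: [0.7074, 0.2492, 0.4544]
tool_rot: [3.141, -0.005, -1.398]
force: [0.1, -0.4, -1.0]
grip_width: 0.0137
```

```bash
python3 look.py 3
```

```text
[0.70744569 0.2491296  0.45439879] [ 0.3  0.2 -1. ] [ 0.02 -0.07 -0.04] 16.2 0.013440126532942786
```

View pics/q3.png

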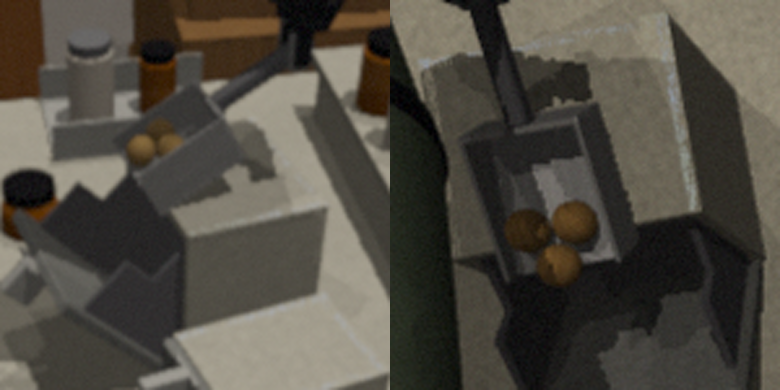

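The balls are rolling to the lip over the mouth (q3, right: (525,230), (575,222) and (558,266)). Hold still.

step_arm([
  [[0, 0, 0, 0], [0, 0, 0, 0], [0, 0, 0, 0], [0, 0, 0, 0]],
], jaw=0.85)

```text
clock: 16.53
position: [0.7075, 0.2491, 0.4544]
tool_rot: [3.141, -0.005, -1.398]
force: [-0.3, 0.3, -1.4]
grip_width: 0.0139
```

```bash
python3 look.py 4
```

```text
[0.70745093 0.24914519 0.45442899] [ 0.3  0.9 -1.4] [ 0.02 -0.06 -0.  ] 16.6333 0.013739121763443989
```

View pics/q4.png

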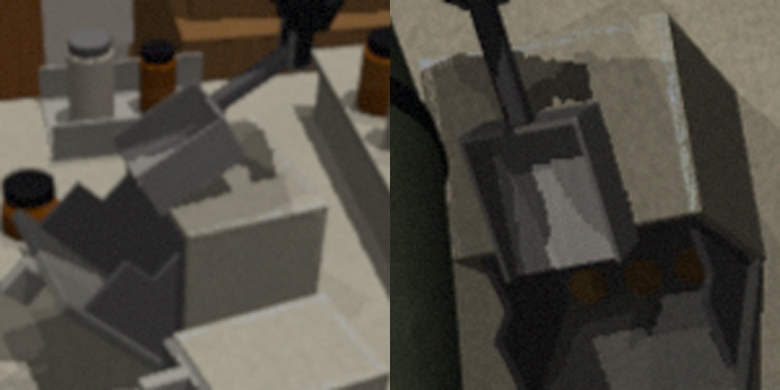

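All three balls lie in the bin (q4, right: (588,285), (642,277), (688,267)) and the scoop is empty. I check the tilt angle it reached.

```bash
python3 - <<'E'
from h import *
s,t=pickle.load(open("g4.pkl","rb"))
crop(s,300,50,80,80,7,"pics/r1.png");crop(t,60,120,80,80,7,"pics/r2.png")
E
```

```text
(no output)
```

View pics/r1.png

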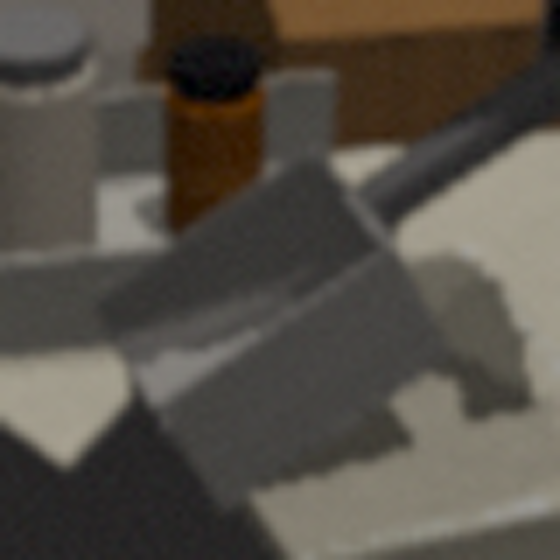

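View pics/r2.png

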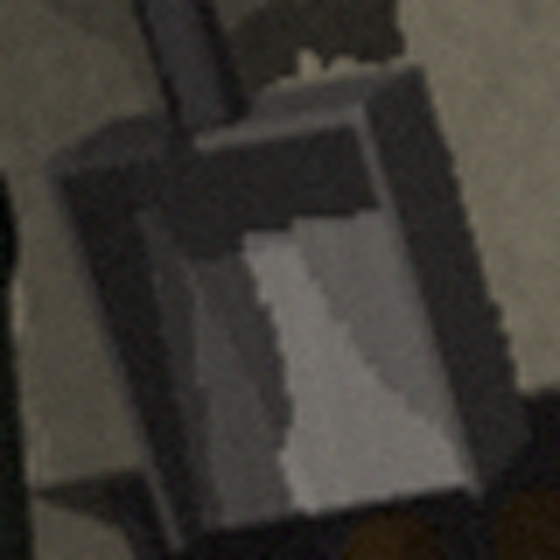

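```bash
python3 - <<'E'
from h import *
s,t=pickle.load(open("g4.pkl","rb"))
S=lambda x,y:(300+x/7,50+y/7)
T=lambda x,y:(60+x/7,120+y/7)
a,e1=tri(s,S(390,240),t,T(365,108)); b,e2=tri(s,S(167,405),t,T(475,490))
a2,e3=tri(s,S(322,160),t,T(55,170)); b2,e4=tri(s,S(105,315),t,T(178,545))
for p,q in((a,b),(a2,b2)):
    d=q-p; print(p,q,np.linalg.norm(d),np.degrees(np.arcsin(-d[2]/np.linalg.norm(d))))
print(e1,e2,e3,e4)
E
```

```text
[0.6308 0.1939 0.2704] [0.553  0.1831 0.2241] 0.09117658690694665 30.517785646187363
[0.6215 0.2678 0.26  ] [0.5425 0.2559 0.216 ] 0.09120641424812188 28.843720276665238
[np.float64(0.2), np.float64(0.2)] [np.float64(0.6), np.float64(0.6)] [np.float64(0.6), np.float64(0.6)] [np.float64(0.9), np.float64(0.8)]
```

Tilt measured 29–30° (0.51 rad, above 0.35) in the two frames when the balls were still in the scoop. Now grip firmly, rise and carry the scoop back to its old spot.

step_arm([
  [[0, 0, 0, 0], [0, 0, 0, 0], [0, 0, 0.7, 0], [0, 0, 2, 0], [0, 0, 4, 0], [0, -1, 5, 0], [0, -3, 5, 0], [0, -6, 5, 0], [-0.5, -9, 5, 0], [-1, -12, 5, -0.05], [-1.5, -15, 5, -0.08], [-2, -18, 5, -0.1]],
], jaw=1, force=70)

```text
clock: 17.63
position: [0.6869, 0.0669, 0.5049]
tool_rot: [-3.141, -0.005, -1.501]
force: [1.0, 0.1, -1.5]
grip_width: 0.0126
```

step_arm([
  [[-0.5, -3, 0, 0], [-1, -6, 0, 0], [-1.5, -9, 0, 0], [-2, -12, 0, 0], [-2.5, -15, 0, -0.05], [-3, -18, 0, -0.05], [-3.5, -21, 0, -0.1], [-4, -24, 0, -0.1], [-4.5, -27, 0, -0.1], [-5, -30, 0, -0.1], [-5.5, -33, 0, -0.1], [-6, -36, 0, -0.1]],
])

```text
clock: 18.63
position: [0.6258, -0.2952, 0.5054]
tool_rot: [-3.141, -0.006, -1.601]
force: [0.8, 0.5, -1.0]
grip_width: 0.013
```

```bash
python3 - <<'E'
from h import *
s,t=grab()
o=bot.observe();print(o["position"],o["tool_rot"],np.round(o["force"],1),o["clock"])
cv2.imwrite("pics/s2.png",s["pixels"])
crop(t,40,80,200,150,3.5,"pics/s1.png")
E
```

```text
[ 0.62443159 -0.29928015  0.50502739] [ 3.14106894 -0.00840226 -1.60765607] [-0.4  0.8 -1.7] 18.7333
```

View pics/s2.png

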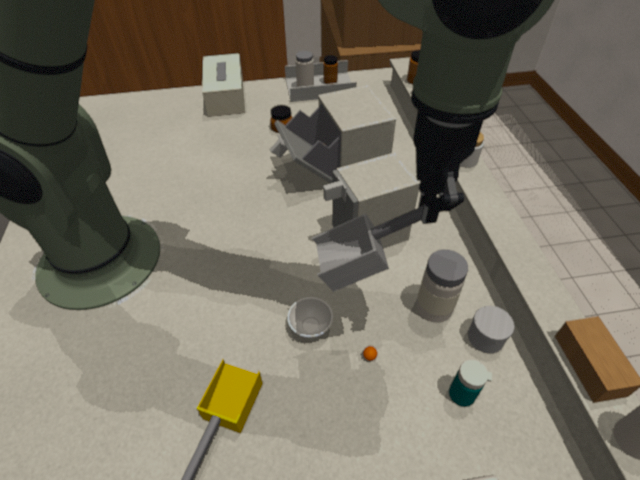

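View pics/s1.png

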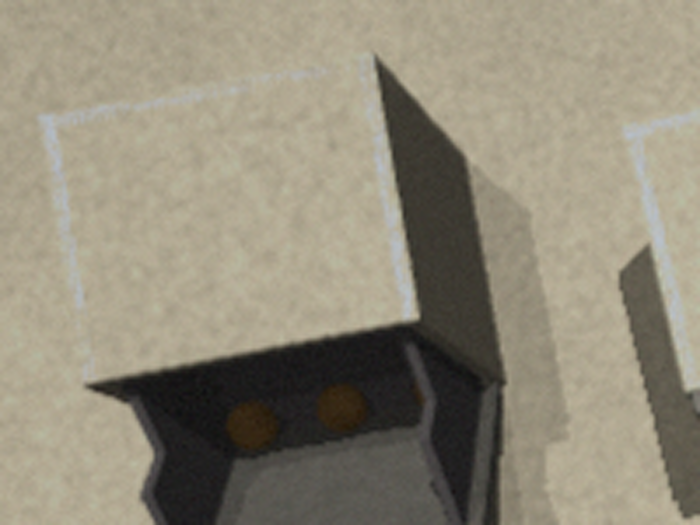

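Three balls visible in the bin (s1: (252,425), (342,405), (420,395)), front still open. Continue to the old spot and lower.

step_arm([
  [[0, -3, 0, 0], [-0.2, -6, -1, 0], [-0.4, -9, -3, 0], [-0.4, -11.5, -6, 0], [-0.4, -12.5, -9, 0], [-0.4, -12.6, -12.5, 0], [-0.4, -12.6, -16, 0], [-0.4, -12.6, -19, 0], [-0.4, -12.6, -20.5, 0], [-0.4, -12.6, -21, 0], [-0.4, -12.6, -21, 0]],
])

```text
clock: 19.65
position: [0.6201, -0.4254, 0.2942]
tool_rot: [3.14, -0.008, -1.608]
force: [-0.1, 0.4, -0.5]
grip_width: 0.0126
```

```bash
python3 - <<'E'
from h import *
s,t=grab()
o=bot.observe();print(o["position"],o["tool_rot"],np.round(o["force"],1),o["clock"])
crop(s,270,280,220,150,3.6,"pics/t2.png")
E
```

```text
[ 0.62064516 -0.42564679  0.29665073] [-3.14046811 -0.00945449 -1.60781206] [ 0.4 -0.1 -0.7] 19.75
```

View pics/t2.png

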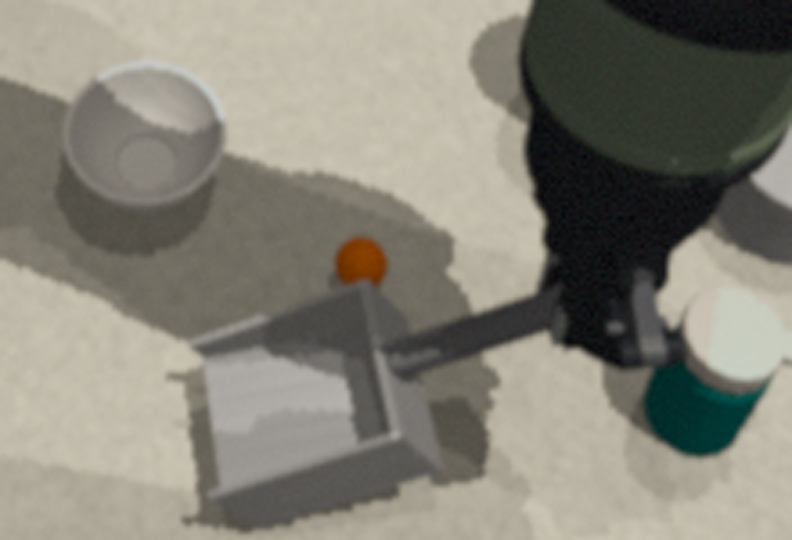

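step_arm([
  [[0, 0, -0.8, 0], [0, 0, -1.6, 0], [0, 0, -2.4, 0], [0, 0, -3.2, 0], [0, 0, -4, 0], [0, 0, -4.8, 0], [0, 0, -5.6, 0], [0, 0, -6.4, 0], [0, 0, -7.2, 0], [0, 0, -7.8, 0], [0, 0, -7.8, 0]],
], jaw=0.848, force=20)

```text
clock: 20.67
position: [0.6202, -0.4254, 0.2168]
tool_rot: [3.141, -0.008, -1.608]
force: [-0.5, -0.5, 0.4]
grip_width: 0.0131
```

```bash
python3 - <<'E'
from h import *
s,t=grab()
o=bot.observe();print(o["position"],o["tool_rot"],np.round(o["force"],1),o["clock"],o["grip_width"])
crop(s,270,280,220,150,3.6,"pics/u2.png")
E
```

```text
[ 0.62026305 -0.42566177  0.2181107 ] [ 3.14140165 -0.00897266 -1.60799455] [-0.2 -0.9 -0.9] 20.7667 0.01251113838732176
```

View pics/u2.png

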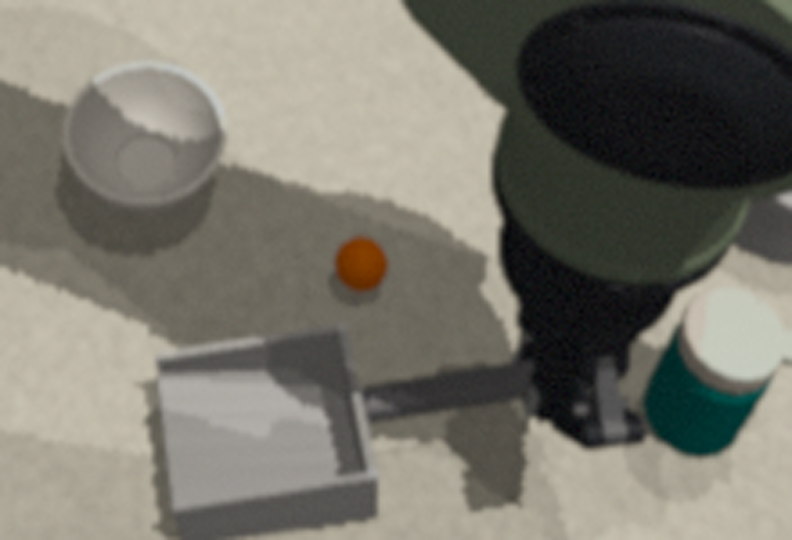

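step_arm([
  [[0, 0, -0.5, 0], [0, 0, -1.0, 0], [0, 0, -1.4, 0], [0, 0, -1.7, 0], [0, 0, -1.7, 0], [0, 0, -1.7, 0]],
])

```text
clock: 21.27
position: [0.6202, -0.4257, 0.201]
tool_rot: [3.141, -0.009, -1.608]
force: [0.8, 0.5, 2.4]
grip_width: 0.0132
```

step_arm([
  [[0, 0, 0, 0], [0, 0, 0, 0], [0, 0, 0, 0]],
], jaw=0.8)

```text
clock: 21.52
position: [0.6201, -0.4257, 0.2009]
tool_rot: [3.141, -0.009, -1.608]
force: [-0.0, 0.2, -0.0]
grip_width: 0.017
```

step_arm([
  [[0, 0, 0, 0], [0, 0, 0, 0], [0, 0, 0, 0], [0, 0, 0, 0], [0, 0, 1, 0], [0, 0, 3, 0], [0, 0, 6, 0], [0, 0, 9, 0], [0, 0, 12, 0], [0, 0, 16, 0], [0, 0, 18, 0], [0, 0, 18, 0]],
], jaw=0.4)

```text
clock: 22.52
position: [0.6205, -0.4262, 0.3878]
tool_rot: [-3.135, -0.013, -1.608]
force: [1.1, -0.1, 0.6]
grip_width: 0.0512
```

```bash
python3 - <<'E'
from h import *
s,t=grab()
o=bot.observe();print(o["position"],o["qd"],np.round(o["force"],1),o["clock"],o["grip_width"])
crop(s,270,280,220,150,3.6,"pics/v2.png");cv2.imwrite("pics/v1.png",t["pixels"]);cv2.imwrite("pics/v3.png",s["pixels"])
E
```

```text
[ 0.6199893  -0.42565155  0.38247773] [ 0.00112881  0.03645863 -0.00345759  0.0266506  -0.00073726 -0.01248154
  0.00047498] [ 0.4  0.7 -1.6] 22.6167 0.051337037378155315
```

View pics/v2.png

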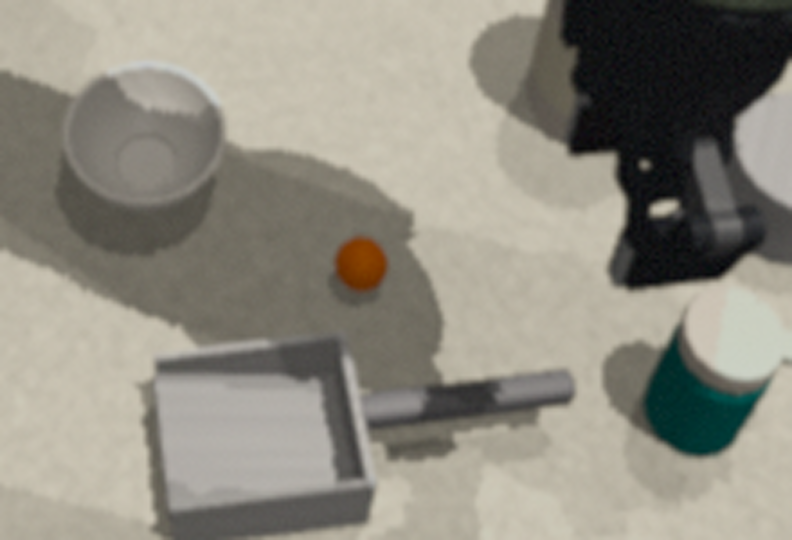

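View pics/v1.png

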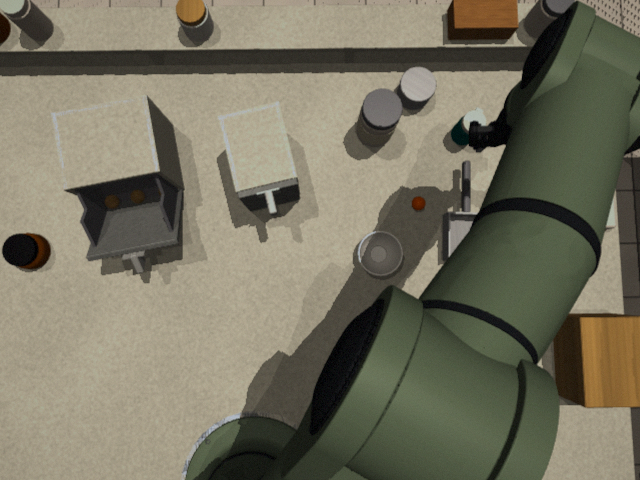

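```bash
python3 - <<'E'
from h import *
s,t=grab()
a=t["pixels"][165:275,70:190]
a=cv2.convertScaleAbs(a,alpha=1.8,beta=10)
cv2.imwrite("pics/w1.png",cv2.resize(a,None,fx=5,fy=5,interpolation=cv2.INTER_CUBIC))
o=bot.observe();print(o["clock"])
E
```

```text
22.7167
```

View pics/w1.png

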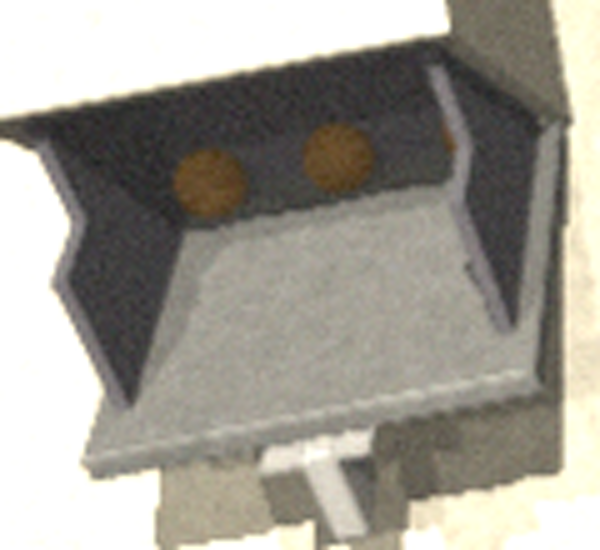

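```bash
python3 - <<'E'
from h import *
o=bot.observe();print(o["clock"],np.round(o["qd"],3))
print(bot.job_done())
E
```

```text
22.7167 [ 0.     0.013  0.001  0.002 -0.    -0.001  0.   ]
the job is handed in; nothing more can be done
None
```

The wider bin is open, all three balls are in it, and the scoop is empty and back on its old spot. I handed the job in at 22.7 s; no verdict is reported.

**What I did**
- **Bin:** I gripped the wider bin's pull fin and drew the front down along its arc, then let go.
- **Pour:** The arm only turns about the vertical, so I could not tip the scoop directly. I carried it level by the end of the handle to above the case. There I eased the jaw until the scoop pivoted spout-down in the grip.
- **Scoop:** I carried it back and lowered it onto the table until it lay flat, then released it and moved up clear.

**Last checks**
- **Bin opening:** After the pull, the front's top edge measured (0.457, 0.206), against (0.456, 0.206) expected at the stop. The last picture shows it still open.
- **Tilt while pouring:** The scoop reached about 29–30° (0.51 rad) over the open bin, with the balls still in it in two frames.
- **Balls:** The last top picture shows two balls clearly in the bin. The third is partly hidden behind the right side wall. One visible ball had not moved between two pictures about 4 s apart. I checked the balls by eye, not by coordinates in the pull frame.
- **Scoop upright:** The side picture shows it empty, flat and clear of the gripper. I judged this by eye, not by measuring corner heights.

**One slip:** In a grip test at 2 cm height, before the carry, the scoop dropped back onto the table and moved a few millimetres. The balls stayed in.

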